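# Hang the bodice template on its screw

## Robot

A 7-joint arm with a two-finger parallel gripper is mounted at the origin on the work surface. World frame = base frame: x ahead of the robot, y to its left, z up, the work surface at z = 0. Lengths are in m, angles in rad, forces in N, time in s.
With the tool pointing down it reaches from about 0.4 to 0.85 m from the base axis. Payload 10.4 kg.
Tool frame: the origin (TCP) lies at the very end of the fingers, on their centre line; the grasp point (between the pads) lies 19 mm behind it; z points along the fingers, y is the direction in which the jaws open and shut (so a half turn about z gives the same grasp; the last joint's range is limited). The gripper opens to 85 mm and grips with 20 to 120 N. Pads are 22 mm wide; open, the fingers measure 114 mm over their backs; the gripper's body (76 mm by 85 mm) begins 54 mm behind the grasp point. The pads swing forward as they close: fully open they stand 13 mm farther back than shut.
Start: joints at [1.203, 0.332, -0.065, 1.46, 0.022, 1.35, -0.088], TCP at [0.211, -0.588, 0.231] pointing down, gripper open.
Joint ranges: [-2.6, 2.6], [-0.5, 2.12], [-1.47, 1.34], [0.16, 2.42], [-1.27, 4.41], [0.06, 2.06], [-2.6, 2.6]. Speed limits (rad/s): [2.22, 2.22, 2.79, 2.79, 3.14, 3.14, 3.14].

## Interface

Orientations are given as a unit quaternion [x, y, z, w].
In Python, from workcell import get_obs, camera, camera_info, hand_in gives the robot as it stands.
- The arm moves only by the tool move_arm, never from a script. Its argument "moves" is a list of rows, each a list of 3 entries, a list of its own where there are three numbers: the shift along the tool's x, y, z in units of 25 mm (1.0 is 25 mm), then the turn, a rotation vector about the tool's x, y, z in degrees, then the opening, from 0 (shut) to 1 (fully open). A call has 1 to 5 rows; each row shifts and turns the commanded pose from where the row before left it, along the tool's axes as they then stand; what a row does not reach is not made up. A row lasts 1/8 s, in which the tool goes at most 62.5 mm and 10.7 degrees, less where a joint would pass 70% of its speed; a pose out of reach is approached as far as the arm can. A call is refused whole if a number of a shift passes 1 or a number of a turn 10.7, either way. A call with a gripper value outside its range is refused whole. The fingers move at their own pace and stop on an object; "squeeze" is the grip in N (left out, the last holds). Time passes only in rows, so rows that do not move let the fingers close. It gives the time, the measured TCP pose, the force and the opening at its end, in the units of the state.
- get_obs(): the state, without advancing time (a new reading comes with each control period).
- camera(name): name is "side" or "top"; returns the picture (480x640x3 uint8, red, green, blue); there is no depth.
- camera_info(name): a dict with "fx", "fy", "cx", "cy" (pixels), "origin" and "rotation" of the camera in the world. Camera axes: x right, y down, z forward; pixel columns grow to the right and rows downward; lengths in m; the calibration is good to about 2 mm. A picture is of the moment at which its call begins. camera_info takes no time and is no camera call.
- hand_in(): hands the job in, once; it reports no verdict.
The state is a dict: "clock": time; "joint_pos": joint angles; "joint_velocities": joint speeds; "tau": joint torques, N m; "position": TCP position; "ee_rot": TCP orientation; "ft_force": force on the tool from outside, world axes, zero at the start; "torque": the same for the moment, N m; "grip_width": opening from 0.0 (shut) to 1.0 (fully open).
Only numpy, scipy, OpenCV 4.12 (cv2) and the standard library are available. Lean on these libraries where they do the work, as an engineer would, in place of code of your own. Each camera call takes 0.05 s, during which the arm holds its last target. There are 200 camera calls.

## Task

Pull the template cabinet's drawer well open by its handle, take out the plywood bodice template, and hang it on the white stand: pass its keyhole over the screw head and let it down until the screw sits at the top of the narrow slot, hanging straight and against the board. The screw can be clamped higher or lower, so feel for it gently rather than forcing the template against the stand, and leave the thread cone, the steel weight and the mug where they are.

Things in the scene. Friction and masses are not known exactly. Their poses are not given: they have to be found in the camera images.
- cabinet: Fixed light-wood cabinet, 184 mm wide (y), 220 mm deep, 222 mm high, closed on all sides but the front. Origin: at table height under the middle of its front face; x points from the front face into the cabinet, y along its width, z up. The drawer slides out along -x.
- drawer (a joint): The cabinet's drawer: front 180 mm wide, 14 mm thick, top edge 216 mm above the table, with a low tray behind. 0 m = shut, grows as pulled out, stop at 0.170 m; about 1.5 N friction, stays where left. Above the table: tray floor 20 mm, its side walls 70 mm (130 mm apart), the two cross ribs that hold the template 80 mm.
- handle (a point): Middle of the drawer's steel bar handle: a level bar 90 mm long along the cabinet's y, 11 mm thick, 190 mm above the table, its axis 42 mm in front of the drawer front (57 mm in front of the cabinet's front face when shut). It moves with the drawer.
- template: Loose plywood bodice template, 8 x 100 x 180 mm, 80 to 170 g, standing in a rib groove of the drawer (may lean 2 degrees), 75 mm behind the drawer front. Origin: middle of its lower edge, mid thickness; x through the thickness, y along its width, z up. Grip its plain 40 mm wide neck (z 120 to 180 mm) across the 8 mm. Shoulders end at z 120. Front and back alike.
- keyhole (a point): Centre of the wide part of the template's keyhole, mid thickness, z = 60 mm: an eight-sided hole right through, 31 mm across flats, opening upwards with 45 degree sides into a slot 13 mm wide that ends at z = 95 mm. Axes as the template's.
- slot_end (a point): Where the centre of the screw's shank lies when the template hangs home, at mid thickness, 91 mm above its lower edge (31 mm above the wide hole's centre).
- stand: Fixed stand: white board 120 mm wide, 18 mm thick, top edge 192 mm above the table, with a vertical slot open at the top, on a dark foot 15 mm high that reaches 70 mm in front of the board. Origin: at table height, 60 mm behind the board's front face; x points from the front face backwards (the front faces -x), y along its width, z up.
- slot_mid (a point): On the board's front face, middle line, 170 mm above the table. A steel screw stands out of the face (-x of the stand) on this line, clamped anywhere from 12 mm below to 12 mm above here (axes as the stand's): its height is not measured. Shank 8 mm thick, 13 mm long to the head; head 22 mm diameter, 6 mm thick. A 24 mm round nut sits on it behind the board.
- weight: Bystander: dark steel pattern weight, disc 68 mm diameter with a knob, 40 mm high, loose on the table; origin under its centre.
- cone: Bystander: white thread cone, 64 mm diameter, 115 mm high, loose on the table; origin under its centre.
- mug: Bystander: blue mug, 76 mm diameter, 90 mm high, loose on top of the cabinet near its middle; origin under its centre.
There are look-alikes about, which are no part of the job. There is more than one size of the stand; the job needs the largest.

How it is judged:
On the way, in this order (a step that is already met when the one before it is completed fails the run):
1. the drawer is pulled at least 120 mm open (value of joint drawer above 0.12 m), for 0.2 s.
2. the template is lifted clear of the drawer's groove (height (world z) of template above 0.075 m), for 0.1 s.
At the end, for the whole second after the job is handed in: The template hangs released and at rest on the screw: mid thickness within 12 mm of the board's face, the slot end within 7 mm sideways and 15.5 mm in height of the middle of the screw's range (so slid home), upright within 0.15 rad (x of slot_end in the frame of slot_mid between -0.012 and 0 m and y of slot_end in the frame of slot_mid between -0.007 and 0.007 m and z of slot_end in the frame of slot_mid between -0.0155 and 0.0155 m and angle between template's own z axis and vertical below 0.15 rad and linear speed of template below 0.02 m/s and contact force between template and stand above 0.3 N); the robot touches nothing.
It fails at once if the template is pressed against the stand or its screw with more than 40 N (contact force between template and stand above 40 N).
It fails at once if the weight, the thread cone or the mug is moved more than 30 mm (distance of any of weight, cone, mug from where it was at the start of the episode above 0.03 m).
It also fails if it takes over 61 s, if anything falls off the work surface, if the arm or the gripper's body presses on something with over 40 N, if the wrist force passes 120 N, or if a joint passes its speed limit or range.

## Working session

There is one attempt and no reset: what is moved stays moved. The work goes in short steps, Python scripts to look and compute and a tool call to move; the robot and the scene stay as the last step left them, time stands still between calls to the robot, and variables do not carry over. Pictures are saved under pics/ and viewed, about 8 in all and at most 12, crops included, and the job is handed in when it is done.

Besides the shell and the picture viewer there is one more tool, called as a command line: name --argument value ..., lists and objects as JSON in quotes. move_arm: Moves the arm, as the interface text tells. Its arguments: {"type":"object","properties":{"moves":{"type":"array","items":{"type":"array"}},"squeeze":{"type":"number"}},"required":["moves"]}

```bash
mkdir -p pics; ls
python3 - <<'E'
from workcell import *
import cv2
print(get_obs())
for n in("side","top"):
    im=camera(n); cv2.imwrite(f"pics/{n}0.png",im[:,:,::-1]); print(camera_info(n))
E
```

```text
pics
{'clock': 0.0, 'joint_pos': array([ 1.20337634,  0.33289271, -0.06469662,  1.46093855,  0.02159997,
        1.3498725 , -0.08850395]), 'joint_velocities': array([ 5.60275961e-04, -9.08989049e-04,  6.54757088e-04,  1.02616137e-03,
       -4.50350120e-05,  7.23681772e-04,  1.83541602e-03]), 'tau': array([ 2.57120575e-06, -6.25458169e+01,  4.93132859e-02, -3.91609740e+01,
        1.61663879e-02,  9.99065232e-03,  3.20041060e-07]), 'position': array([ 0.21113716, -0.58786812,  0.23050422]), 'ee_rot': array([ 9.85172748e-01,  1.71563853e-01, -1.53407059e-04, -6.90998687e-04]), 'ft_force': array([ 0.38966542, -0.65495692, -0.1982912 ]), 'torque': array([-0.01883254, -0.04251241, -0.00608967]), 'grip_width': 1.002539728596774}
{'fx': 552.0521708316126, 'fy': 552.0521708316126, 'cx': 320.3066964971795, 'cy': 241.47048675558779, 'origin': array([0.46062237, 0.58786359, 1.25793023]), 'rotation': array([-0.10325092,  0.95322267, -0.28246352,  0.03033386])}
{'fx': 502.53104109951096, 'fy': 502.53104109951096, 'cx': 318.87907674370655, 'cy': 233.9803878100826, 'origin': array([ 0.44704489, -0.1025768 ,  1.0657704 ]), 'rotation': array([ 0.70497629, -0.70367004,  0.06346016, -0.06188478])}
```

View pics/side0.png

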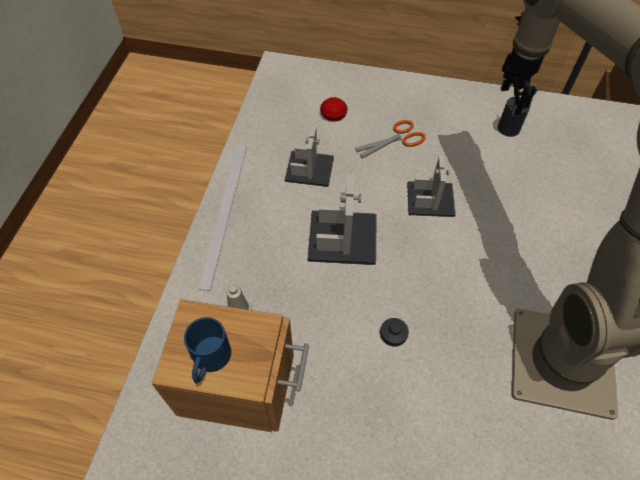

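View pics/top0.png

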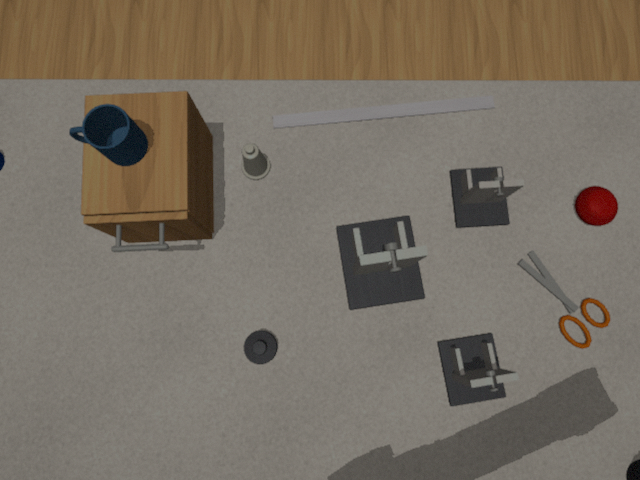

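```bash
cat > h.py <<'E'
import numpy as np, cv2
from scipy.spatial.transform import Rotation as R
from workcell import *
def cam(n):
    i=camera_info(n); return i,R.from_quat(i['rotation']).as_matrix(),np.array(i['origin'])
def proj(n,p):
    i,Rm,o=cam(n); q=(np.atleast_2d(p)-o)@Rm
    return np.c_[i['fx']*q[:,0]/q[:,2]+i['cx'],i['fy']*q[:,1]/q[:,2]+i['cy']]
def back(n,u,v,z):
    i,Rm,o=cam(n); d=Rm@np.array([(u-i['cx'])/i['fx'],(v-i['cy'])/i['fy'],1]); return o+d*(z-o[2])/d[2]
def crop(im,x,y,w,h,s):
    return cv2.resize(im[y:y+h,x:x+w],None,fx=s,fy=s,interpolation=cv2.INTER_CUBIC)
E
python3 - <<'E'
from h import *
t=cv2.imread('pics/top0.png');s=cv2.imread('pics/side0.png')
cv2.imwrite('pics/c1.png',np.hstack([crop(t,70,85,100*3//2,170,2.6),crop(s,150,290,157,170,2.6)]))
cv2.imwrite('pics/c2.png',np.hstack([crop(t,330,205,100,110,4),crop(s,300,175,100,110,4)]))
print(back('top',385,260,0),back('side',343,237,0))
for n,u,v in(('top',140,246),('side',303,368)): print(back(n,u,v,.19))
E
```

```text
[ 0.58207124 -0.24609703  0.        ] [ 0.57743303 -0.23803202  0.        ]
[0.58198496 0.21064862 0.19      ]
[0.57766622 0.21344649 0.19      ]
```

View pics/c1.png

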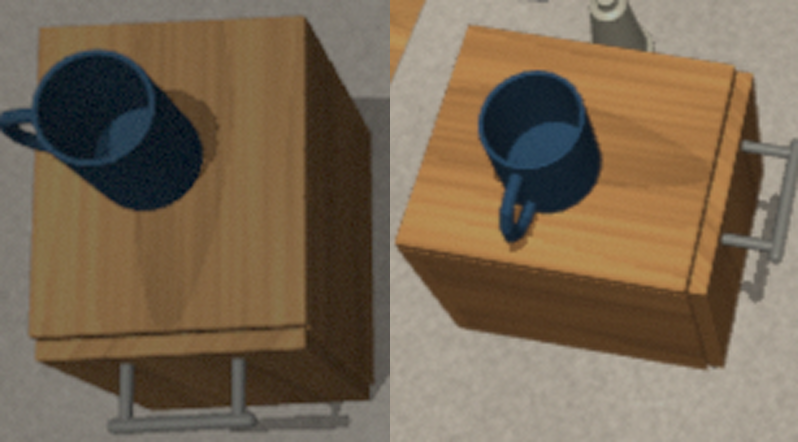

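View pics/c2.png

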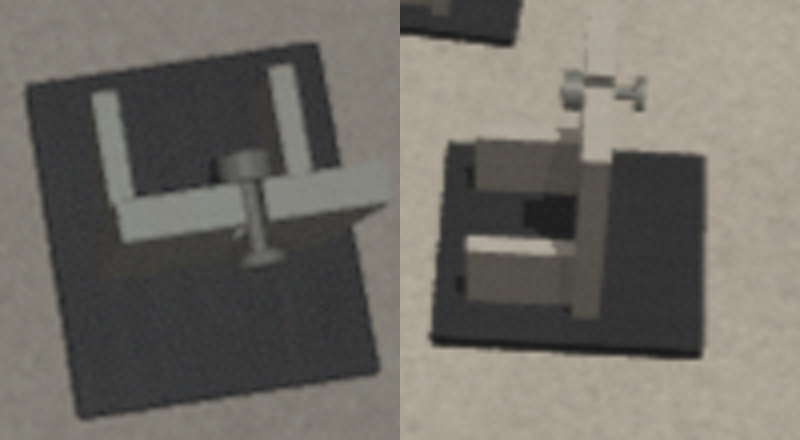

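```bash
cat > fit.py <<'E'
from h import *
from scipy.optimize import least_squares
def T(n,c,x0,y0,s,off=0): return (n,(c[0]-off)/s+x0-.5+.5/s,c[1]/s+y0-.5+.5/s)
ct=lambda *c:T('top',c,70,85,2.6); cs=lambda *c:T('side',c,150,290,2.6,390)
st=lambda *c:T('top',c,330,205,4); ss=lambda *c:T('side',c,300,175,4,400)
def fit(obs,x0):
    def f(p):
        r=[]
        for (n,u,v),L in obs:
            l=np.array(L(p),float); c,s_=np.cos(p[2]),np.sin(p[2])
            w=[p[0]+c*l[0]-s_*l[1],p[1]+s_*l[0]+c*l[1],l[2]]
            r.append(proj(n,w)[0]-[u,v])
        return np.array(r).ravel()
    o=least_squares(f,x0,loss='soft_l1'); print(np.round(o.x,4)); print(np.round(f(o.x).reshape(-1,2),1).tolist())
    return o.x
k=lambda *a:(lambda p:a)
if __name__=='__main__':
    W=.092
    fit([(ct(38,28),k(.22,W,.222)),(ct(303,17),k(.22,-W,.222)),(ct(30,338),k(0,W,.222)),(ct(305,326),k(0,-W,.222)),
    (ct(38,361),k(-.015,.09,.216)),(ct(305,346),k(-.015,-.09,.216)),(ct(110,426),k(-.057,.045,.19)),(ct(255,421),k(-.057,-.045,.19)),
    (cs(470,27),k(.22,-W,.222)),(cs(734,66),k(0,-W,.222)),(cs(397,243),k(.22,W,.222)),(cs(688,292),k(0,W,.222)),
    (cs(753,73),k(-.015,-.09,.216)),(cs(707,294),k(-.015,.09,.216)),(cs(795,142),k(-.057,-.045,.19)),(cs(777,256),k(-.057,.045,.19))],[.62,.2,0])
    F=lambda sx,sy:(lambda p:(-.13 if sx<0 else p[4],sy*p[3],.015))
    fit([(st(28,85),F(1,1)),(st(318,43),F(1,-1)),(st(380,372),F(-1,-1)),(st(80,417),F(-1,1)),
    (ss(449,143),F(1,-1)),(ss(705,155),F(-1,-1)),(ss(702,348),F(-1,1)),(ss(432,340),F(1,1)),
    (st(125,242),k(-.06,.06,.192)),(st(118,203),k(-.042,.06,.192)),(ss(612,162),k(-.06,.06,.192)),(ss(583,160),k(-.042,.06,.192)),
    (st(263,257),lambda p:(-.077,0,p[5])),(ss(637,92),lambda p:(-.076,0,p[5]))],[.6,-.24,0.1,.07,.05,.17])
E
python3 fit.py
python3 - <<'E'
from h import *
print(back('top',262,347,.02),back('side',395,332,.02),back('top',256,166,0))
print(R.from_quat(get_obs()['ee_rot']).as_matrix().round(3))
E
```

```text
[0.6361 0.2132 0.0558]
[[-0.4, -0.4], [0.5, -1.3], [-0.9, 0.1], [0.7, -0.9], [-1.5, 0.5], [0.5, 0.7], [2.6, 0.4], [-1.9, -0.4], [-0.6, -1.2], [0.9, -1.0], [-0.9, 0.6], [-0.5, -0.0], [0.7, -0.5], [0.4, 0.4], [1.1, 1.1], [0.1, -0.2]]
[ 0.6181 -0.2273  0.1559  0.0788  0.0477  0.1844]
[[-0.3, 0.1], [-0.1, -0.5], [0.3, -0.1], [0.5, 0.4], [0.2, -0.2], [0.1, -0.1], [0.5, 0.3], [0.4, -1.2], [-0.3, -0.5], [-0.3, -0.8], [-0.2, 0.2], [-0.5, 0.4], [0.0, 0.6], [0.7, -0.1]]
[0.40111638 0.01041787 0.02      ] [0.39994669 0.01834604 0.02      ] [0.7904098  0.03425774 0.        ]
[[ 0.941  0.338 -0.   ]
 [ 0.338 -0.941  0.001]
 [-0.    -0.001 -1.   ]]
```

move_arm --moves '[[[0, 0, -1], [0, 0, -10.5], 1], [[0, 0, -1], [0, 0, -10.5], 0.6], [[0, 0, -1], [0, 0, -10.5], 0.35], [[0, 0, 0], [0, 0, -10.5], 0.35], [[0, 0, 0], [0, 0, -10.5], 0.35]]'

```text
clock: 0.72
position: [0.2112, -0.5882, 0.3062]
ee_rot: [0.806, 0.592, 0.0, -0.0]
ft_force: [0.2, -0.1, -0.6]
grip_width: 0.344
```

move_arm --moves '[[[0, 0, 0], [0, 0, -10.5], 0.35], [[0, 0, 0], [0, 0, -10.5], 0.35], [[1, 0.5, 0], [0, 0, 0], 0.35], [[1, 0.5, 0], [0, 0, 0], 0.35], [[1, 0.5, 0], [0, 0, 0], 0.35]]'

```text
clock: 1.35
position: [0.2447, -0.5102, 0.3059]
ee_rot: [0.687, 0.727, 0.0, -0.0]
ft_force: [-0.3, -0.4, -0.2]
grip_width: 0.35
```

move_arm --moves '[[[1, 0.54, 0], [0, 0, 0], 0.35], [[1, 0.54, 0], [0, 0, 0], 0.35], [[1, 0.54, 0], [0, 0, 0], 0.35], [[1, 0.54, 0], [0, 0, 0], 0.35], [[1, 0.54, 0], [0, 0, 0], 0.35]]'

```text
clock: 1.98
position: [0.3049, -0.3816, 0.306]
ee_rot: [0.687, 0.727, -0.0, -0.0]
ft_force: [-0.5, -0.6, 0.5]
grip_width: 0.35
```

move_arm --moves '[[[1, 0.54, 0], [0, 0, 0], 0.35], [[1, 0.54, 0], [0, 0, 0], 0.35], [[1, 0.54, 0], [0, 0, 0], 0.35], [[1, 0.54, 0], [0, 0, 0], 0.35], [[1, 0.54, 0], [0, 0, 0], 0.35]]'

```text
clock: 2.6
position: [0.3652, -0.253, 0.3061]
ee_rot: [0.687, 0.727, -0.0, -0.0]
ft_force: [0.5, -0.9, -0.1]
grip_width: 0.346
```

move_arm --moves '[[[1, 0.54, 0], [0, 0, 0], 0.35], [[1, 0.54, 0], [0, 0, 0], 0.35], [[1, 0.54, 0], [0, 0, 0], 0.35], [[1, 0.54, 0], [0, 0, 0], 0.35], [[1, 0.54, 0], [0, 0, 0], 0.35]]'

```text
clock: 3.22
position: [0.4255, -0.1244, 0.3061]
ee_rot: [0.687, 0.727, -0.0, -0.0]
ft_force: [0.4, -0.3, -1.0]
grip_width: 0.351
```

move_arm --moves '[[[1, 0.54, 0], [0, 0, 0], 0.35], [[1, 0.54, 0], [0, 0, 0], 0.35], [[1, 0.54, 0], [0, 0, 0], 0.35], [[1, 0.54, 0], [0, 0, 0], 0.35], [[1, 0.54, 0], [0, 0, 0], 0.35]]'

```text
clock: 3.85
position: [0.4857, 0.0041, 0.3061]
ee_rot: [0.687, 0.727, -0.0, -0.0]
ft_force: [-0.4, -0.3, 0.4]
grip_width: 0.352
```

move_arm --moves '[[[1, 0.54, 0], [0, 0, 0], 0.35], [[1, 0.54, 0], [0, 0, 0], 0.35], [[1, 0.54, 0], [0, 0, 0], 0.35], [[1, 0.54, 0], [0, 0, 0], 0.35], [[1, 0.54, 0], [0, 0, 0], 0.35]]'

```text
clock: 4.47
position: [0.5462, 0.1326, 0.3059]
ee_rot: [0.687, 0.727, -0.0, -0.0]
ft_force: [-0.2, 0.5, 0.0]
grip_width: 0.349
```

move_arm --moves '[[[1, 0.49, 0], [0, 0, 0], 0.35], [[1, 0.49, 0], [0, 0, 0], 0.35], [[1, 0.49, 0], [0, 0, 0], 0.35], [[0, 0, 1], [0, 0, 0], 0.35], [[0, 0, 0.6], [0, 0, 0], 0.35]]'

```text
clock: 5.1
position: [0.578, 0.2088, 0.2647]
ee_rot: [0.687, 0.727, -0.001, -0.0]
ft_force: [0.8, -0.4, -0.6]
grip_width: 0.352
```

Run:
```python
from h import *
o=get_obs();p=o['position'];print(p,o['grip_width'])
c,s=np.cos(.0558),np.sin(.0558)
h=np.array([.6361-.057*c,.2132-.057*s]);d=h-p[:2];print(h, 'tool xy units',(-s*d[0]+c*d[1])/.025,(c*d[0]+s*d[1])/.025)
```

```text
[0.57796364 0.20882787 0.26468937] 0.35158391090628344
[0.57918872 0.21002105] tool xy units 0.044920126315163136 0.051588369837777676
```

move_arm --moves '[[[0.05, 0.05, 1], [0, 0, 0], 0.35], [[0, 0, 1], [0, 0, 0], 0.35], [[0, 0, 0.9], [0, 0, 0], 0.35], [[0, 0, 0.8], [0, 0, 0], 0.35], [[0, 0, 0], [0, 0, 0], 0.35]]'

```text
clock: 5.72
position: [0.579, 0.2094, 0.1724]
ee_rot: [0.687, 0.727, -0.001, -0.0]
ft_force: [-0.2, -0.6, 0.8]
grip_width: 0.348
```

move_arm --moves '[[[0, 0, 0], [0, 0, 0], 0.05], [[0, 0, 0], [0, 0, 0], 0.05], [[0, 0, 0], [0, 0, 0], 0.05], [[0, 0, 0], [0, 0, 0], 0.05]]' --squeeze 40

```text
clock: 6.22
position: [0.58, 0.2104, 0.1748]
ee_rot: [0.687, 0.727, 0.001, 0.001]
ft_force: [-0.6, -1.0, 6.2]
grip_width: 0.108
```

move_arm --moves '[[[0, -0.4, 0], [0, 0, 0], 0.05], [[0, -0.6, 0], [0, 0, 0], 0.05], [[0, -0.7, 0], [0, 0, 0], 0.05], [[0, -0.7, 0], [0, 0, 0], 0.05], [[0, -0.7, 0], [0, 0, 0], 0.05]]'

```text
clock: 6.85
position: [0.5022, 0.2064, 0.1747]
ee_rot: [0.687, 0.727, 0.001, 0.001]
ft_force: [2.3, 1.4, 8.9]
grip_width: 0.111
```

move_arm --moves '[[[0, -0.7, 0], [0, 0, 0], 0.05], [[0, -0.7, 0], [0, 0, 0], 0.05], [[0, -0.7, 0], [0, 0, 0], 0.05], [[0, -0.6, 0], [0, 0, 0], 0.05], [[0, -0.4, 0], [0, 0, 0], 0.05]]'

```text
clock: 7.48
position: [0.4248, 0.2024, 0.1747]
ee_rot: [0.687, 0.727, 0.001, 0.001]
ft_force: [1.9, 3.4, 6.9]
grip_width: 0.108
```

move_arm --moves '[[[0, 0, 0], [0, 0, 0], 0.05], [[0, 0, 0], [0, 0, 0], 0.2], [[0, 0, 0], [0, 0, 0], 0.35], [[0, 0, 0], [0, 0, 0], 0.35]]'

```text
clock: 7.98
position: [0.4246, 0.2013, 0.1735]
ee_rot: [0.687, 0.727, -0.0, -0.0]
ft_force: [-0.5, 0.5, 0.9]
grip_width: 0.346
```

move_arm --moves '[[[0, 0, -1], [0, 0, 0], 0.35], [[0, 0, -1], [0, 0, 0], 0.35], [[-1, 0, -1], [0, 0, 0], 0.35], [[-1, 0, -1], [0, 0, 0], 0.35], [[-1, 0, -1], [0, 0, 0], 0.35]]'

```text
clock: 8.6
position: [0.4289, 0.1257, 0.2995]
ee_rot: [0.687, 0.727, -0.0, 0.0]
ft_force: [-0.0, -0.3, 0.7]
grip_width: 0.351
```

Run:
```python
from h import *
for n in("side","top"): cv2.imwrite(f"pics/{n}1.png",camera(n)[:,:,::-1])
t=cv2.imread('pics/top1.png');s=cv2.imread('pics/side1.png')
print(proj('top',[.55,.209,.2]),proj('side',[.55,.209,.2]))
cv2.imwrite('pics/c3.png',np.hstack([crop(t,70,170,130,180,3),crop(s,230,300,130,180,3)]))
```

```text
[[137.75067012 263.38685174]] [[316.90804429 366.99460835]]
```

View pics/c3.png

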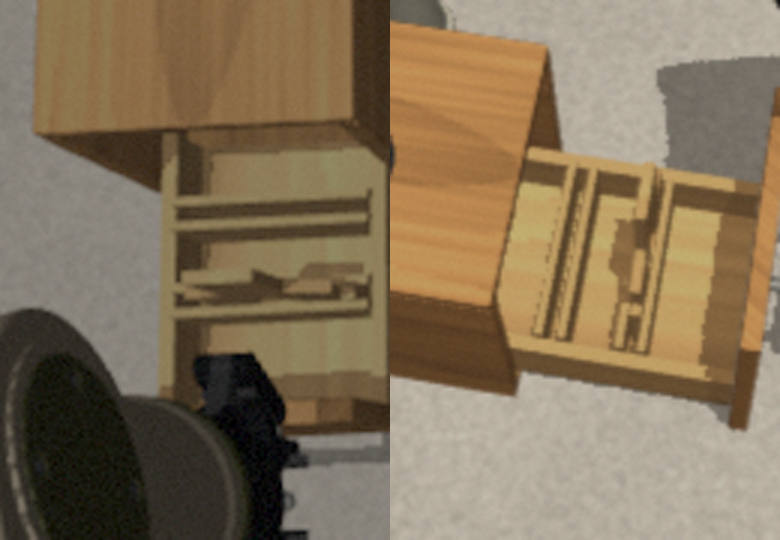

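Run:
```python
from h import *
t=cv2.imread('pics/top1.png');s=cv2.imread('pics/side1.png')
a=crop(t,122,232,80,50,7);b=crop(s,290,348,35,75,7)
b=np.vstack([b,np.zeros((600-b.shape[0],b.shape[1],3),np.uint8)]);a=np.vstack([a,np.zeros((600-a.shape[0],a.shape[1],3),np.uint8)])
im=np.hstack([a,b])[:600,:800]
c,s_=np.cos(.0558),np.sin(.0558)
for lx in(-.09,-.08):
  for ly,z in((-.02,.2),(.02,.2),(-.02,.14),(.02,.14),(-.05,.14),(.05,.14)):
    w=[.6361+c*lx-s_*ly,.2132+s_*lx+c*ly,z]; u=proj('top',w)[0];v=proj('side',w)[0]
    print(lx,ly,z,((u-[122,232])*7).round(),((v-[290,348])*7+[560,0]).round())
cv2.imwrite('pics/c4.png',im)
```

```text
-0.09 -0.02 0.2 [194. 231.] [773.  67.]
-0.09 0.02 0.2 [ 31. 239.] [750. 200.]
-0.09 -0.02 0.14 [269. 257.] [773. 140.]
-0.09 0.02 0.14 [117. 265.] [751. 270.]
-0.09 -0.05 0.14 [382. 251.] [789.  47.]
-0.09 0.05 0.14 [  2. 271.] [735. 370.]
-0.08 -0.02 0.2 [194. 190.] [739.  62.]
-0.08 0.02 0.2 [ 32. 199.] [715. 195.]
-0.08 -0.02 0.14 [269. 219.] [740. 135.]
-0.08 0.02 0.14 [117. 227.] [718. 264.]
-0.08 -0.05 0.14 [382. 213.] [756.  42.]
-0.08 0.05 0.14 [  3. 233.] [701. 364.]
```

View pics/c4.png

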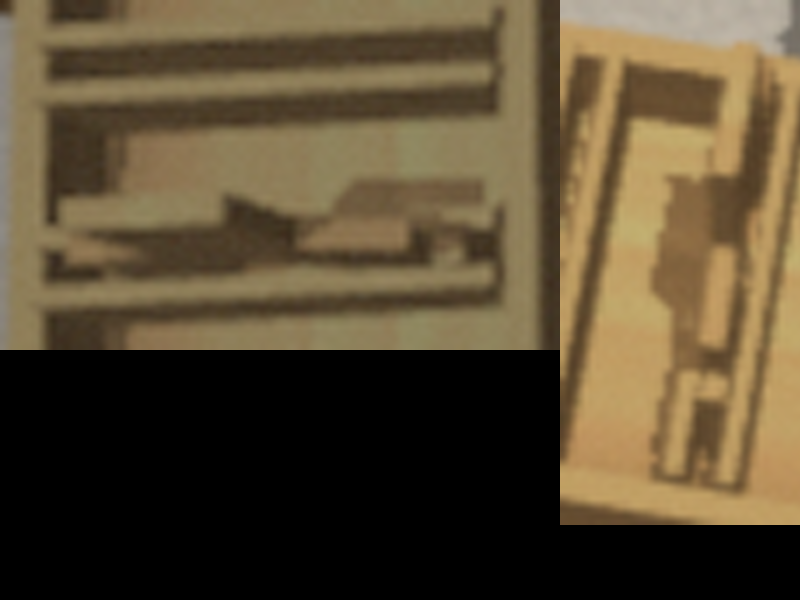

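move_arm --moves '[[[0.55, 1, 0], [0, 0, 0], 0.5], [[0.55, 1, 0], [0, 0, 0], 0.5], [[0.55, 1, 0], [0, 0, 0], 0.5], [[0.55, 1, 0], [0, 0, 0], 0.5], [[0.55, 1, 0], [0, 0, 0], 0.5]]'

```text
clock: 9.32
position: [0.5504, 0.2036, 0.2976]
ee_rot: [0.687, 0.727, -0.0, -0.001]
ft_force: [0.6, -0.1, 0.2]
grip_width: 0.5
```

move_arm --moves '[[[0, 0.15, 0.5], [0, 0, 0], 0.5], [[0, 0, 1], [0, 0, 0], 0.5], [[0, 0, 0.5], [0, 0, 0], 0.5], [[0, 0, 0], [0, 0, 0], 0.5]]'

```text
clock: 9.82
position: [0.553, 0.2021, 0.2479]
ee_rot: [0.687, 0.727, -0.001, -0.0]
ft_force: [-0.4, -0.3, -0.2]
grip_width: 0.505
```

move_arm --moves '[[[0, 0, 0.7], [0, 0, 0], 0.5], [[0, 0, 0.7], [0, 0, 0], 0.5], [[0, 0, 0.7], [0, 0, 0], 0.5], [[0, 0, 0.7], [0, 0, 0], 0.5], [[0, 0, 0.7], [0, 0, 0], 0.5]]'

```text
clock: 10.45
position: [0.5536, 0.2024, 0.1599]
ee_rot: [0.687, 0.727, -0.0, -0.0]
ft_force: [-0.1, -0.6, 0.1]
grip_width: 0.499
```

move_arm --moves '[[[0, 0, 0.2], [0, 0, 0], 0.5], [[0, 0, 0], [0, 0, 0], 0], [[0, 0, 0], [0, 0, 0], 0], [[0, 0, 0], [0, 0, 0], 0], [[0, 0, 0], [0, 0, 0], 0]]' --squeeze 50

```text
clock: 11.08
position: [0.5541, 0.2026, 0.1569]
ee_rot: [0.687, 0.727, 0.0, 0.0]
ft_force: [0.5, 0.2, 3.0]
grip_width: 0.084
```

move_arm --moves '[[[0, 0, -0.4], [0, 0, 0], 0], [[0, 0, -0.8], [0, 0, 0], 0], [[0, 0, -1], [0, 0, 0], 0], [[0, 0, -1], [0, 0, 0], 0], [[0, 0, -1], [0, 0, 0], 0]]'

```text
clock: 11.7
position: [0.5534, 0.2027, 0.2635]
ee_rot: [0.687, 0.727, 0.0, 0.0]
ft_force: [-0.7, -0.2, -0.9]
grip_width: 0.086
```

move_arm --moves '[[[0, 0, -1], [0, 0, 0], 0], [[0, 0, -0.8], [0, 0, 0], 0], [[-0.4, 0, 0], [0, 0, 0], 0], [[-0.7, -0.1, 0], [0, 0, 0], 0], [[-0.9, -0.15, 0], [0, 0, 0], 0]]'

```text
clock: 12.32
position: [0.5498, 0.1513, 0.3057]
ee_rot: [0.687, 0.727, -0.0, -0.0]
ft_force: [0.8, -0.4, -0.2]
grip_width: 0.088
```

move_arm --moves '[[[-1, -0.2, 0], [0, 0, 0], 0], [[-1, -0.2, 0], [0, 0, 0], 0], [[-1, -0.2, 0], [0, 0, 0], 0], [[-1, -0.2, 0], [0, 0, 0], 0], [[-1, -0.2, 0], [0, 0, 0], 0]]'

```text
clock: 12.95
position: [0.5317, 0.0244, 0.3058]
ee_rot: [0.687, 0.727, -0.0, -0.0]
ft_force: [0.0, -0.1, -0.2]
grip_width: 0.091
```

move_arm --moves '[[[-1, -0.2, 0], [0, 0, 0], 0], [[-1, -0.2, 0], [0, 0, 0], 0], [[-1, -0.2, 0], [0, 0, 0], 0], [[-1, -0.2, 0], [0, 0, 0], 0], [[-1, -0.2, 0], [0, 0, 0], 0]]'

```text
clock: 13.58
position: [0.5137, -0.1017, 0.3058]
ee_rot: [0.687, 0.727, -0.0, -0.0]
ft_force: [0.2, 0.1, -0.8]
grip_width: 0.09
```

move_arm --moves '[[[-1, -0.1, 0], [0, 0, 0], 0], [[-1, -0.1, 0], [0, 0, 0], 0], [[-1, -0.1, 0], [0, 0, 0], 0], [[-1, -0.1, 0], [0, 0, 0], 0], [[-0.9, -0.1, 0], [0, 0, 0], 0]]'

```text
clock: 14.2
position: [0.5085, -0.2248, 0.306]
ee_rot: [0.687, 0.727, -0.0, -0.0]
ft_force: [0.2, 1.3, -0.5]
grip_width: 0.084
```

move_arm --moves '[[[-0.6, 0, 0], [0, 0, -2.87], 0], [[0, 0, 0], [0, 0, -2.87], 0], [[0, 0, 0], [0, 0, 0], 0], [[0, 0, 0], [0, 0, 0], 0]]'

```text
clock: 14.7
position: [0.5099, -0.2382, 0.3063]
ee_rot: [0.65, 0.76, 0.0, -0.0]
ft_force: [0.6, 0.0, -1.1]
grip_width: 0.085
```

Run:
```python
from h import *
for n in("side","top"): cv2.imwrite(f"pics/{n}2.png",camera(n)[:,:,::-1])
t=cv2.imread('pics/top2.png');s=cv2.imread('pics/side2.png')
o=get_obs();p=o['position'];print(p,R.from_quat(o['ee_rot']).as_rotvec())
print(proj('top',p),proj('side',p))
cv2.imwrite('pics/c5.png',np.hstack([crop(t,330,200,110,150,3.6),crop(s,310,90,110,150,3.6)]))
```

```text
[ 0.50989044 -0.23810553  0.30635703] [ 2.04067421e+00  2.38837159e+00 -1.74067193e-04]
[[407.4988883  281.99393072]] [[377.20199712 167.30763745]]
```

View pics/c5.png

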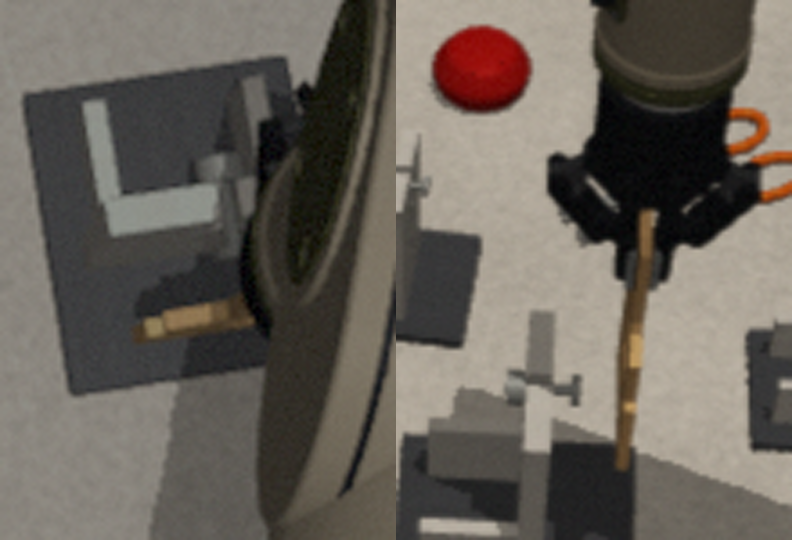

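```bash
cat > ov.py <<'E'
from h import *
def tmpl(p,yaw,ly,dz,pts):
    c,s=np.cos(yaw),np.sin(yaw)
    return np.array([[p[0]+c*x-s*(y+ly),p[1]+s*x+c*(y+ly),p[2]-dz+z] for x,y,z in pts])
E
python3 - <<'E'
from ov import *
p=get_obs()['position']
P=[(0,.05,0),(0,.02,.18),(0,-.02,.18),(0,.02,.12),(0,.05,.12)]
w=tmpl(p,.1559,0,.137,P)
print(((proj('top',w)-[330,200]+.5)*3.6).round(),((proj('side',w)-[310,90]+.5)*3.6+[396,0]).round())
t=cv2.imread('pics/top2.png');s=cv2.imread('pics/side2.png')
cv2.imwrite('pics/c6.png',np.hstack([crop(t,360,270,50,35,8),crop(s,362,140,40,85,7)[:280] if 0 else crop(t,360,270,1,35,8)]))
b=crop(s,360,140,40,85,7);a=crop(t,360,268,50,40,8);a=np.vstack([a,np.zeros((b.shape[0]-a.shape[0],400,3),np.uint8)])
cv2.imwrite('pics/c6.png',np.hstack([a,b]))
print(((proj('top',w)-[360,268]+.5)*8).round(),((proj('side',w)-[360,140]+.5)*7+[400,0]).round())
E
```

```text
[[132. 335.]
 [250. 296.]
 [349. 280.]
 [228. 307.]
 [159. 318.]] [[622. 472.]
 [646. 259.]
 [646. 209.]
 [637. 322.]
 [637. 360.]]
[[ 54. 202.]
 [316. 113.]
 [537.  79.]
 [266. 139.]
 [113. 163.]] [[489. 567.]
 [536. 153.]
 [536.  56.]
 [519. 277.]
 [519. 350.]]
```

View pics/c6.png

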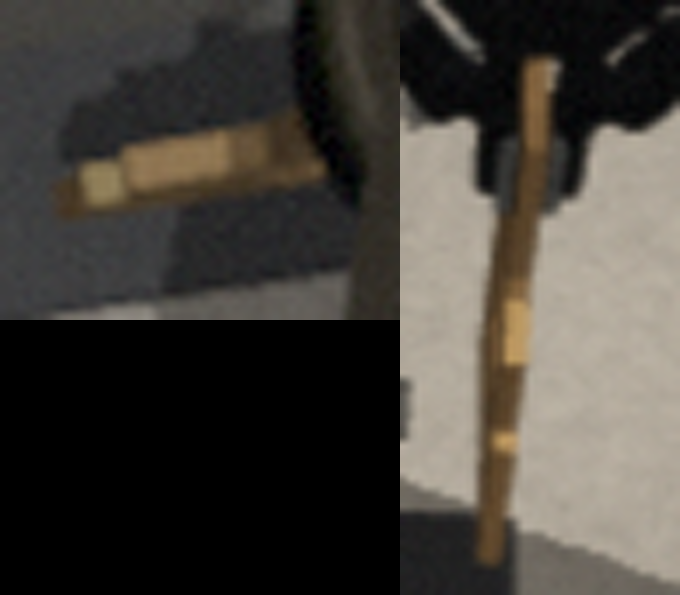

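move_arm --moves '[[[-0.25, 0, 0.9], [0, 0, 0], 0], [[0, 0, 0.9], [0, 0, 0], 0], [[0, 0, 0.1], [0, 0, 0], 0], [[0, 0.5, 0], [0, 0, 0], 0], [[0, 0, 0], [0, 0, 0], 0]]'

```text
clock: 15.42
position: [0.5246, -0.2417, 0.2598]
ee_rot: [0.649, 0.761, 0.001, 0.001]
ft_force: [-0.2, 0.3, -0.8]
grip_width: 0.086
```

```bash
cat > loc.py <<'E'
from h import *
o=get_obs();p=o['position'];a=.1559;d=p[:2]-[.6181,-.2273];c,s=np.cos(a),np.sin(a)
print('stand x,y of TCP %.4f %.4f z %.4f'%(c*d[0]+s*d[1],-s*d[0]+c*d[1],p[2]),'slot_end z %.4f'%(p[2]-.046),o['ft_force'].round(1),'yaw',2*np.degrees(np.arctan2(o['ee_rot'][1],o['ee_rot'][0]))-90-8.93)
E
python3 loc.py
```

```text
stand x,y of TCP -0.0946 0.0003 z 0.2598 slot_end z 0.2138 [-0.2  0.3 -0.8] yaw 0.14000678477055573
```

move_arm --moves '[[[0, 0.3, 0], [0, 0, 0], 0], [[0, 0.2, 0], [0, 0, 0], 0], [[0, 0.1, 0], [0, 0, 0], 0], [[0, 0, 0], [0, 0, 0], 0]]'

```text
clock: 15.92
position: [0.5381, -0.2399, 0.2587]
ee_rot: [0.649, 0.76, 0.0, -0.0]
ft_force: [-0.3, 0.3, -1.1]
grip_width: 0.086
```

move_arm --moves '[[[0, 0.1, 0], [0, 0, 0], 0], [[0, 0.1, 0], [0, 0, 0], 0], [[0, 0, 0], [0, 0, 0], 0]]'

```text
clock: 16.3
position: [0.5431, -0.2392, 0.2588]
ee_rot: [0.649, 0.76, 0.0, 0.0]
ft_force: [0.1, 0.3, -1.2]
grip_width: 0.088
```

```bash
python3 loc.py
```

```text
stand x,y of TCP -0.0759 -0.0001 z 0.2588 slot_end z 0.2128 [ 0.1  0.3 -1.2] yaw 0.07670341459616026
```

move_arm --moves '[[[0, 0.12, 0], [0, 0, 0], 0], [[0, 0.12, 0], [0, 0, 0], 0], [[0, 0.12, 0], [0, 0, 0], 0], [[0, 0, 0], [0, 0, 0], 0]]'

```text
clock: 16.8
position: [0.5521, -0.2377, 0.2587]
ee_rot: [0.649, 0.76, 0.0, -0.0]
ft_force: [0.3, -0.4, -1.3]
grip_width: 0.087
```

move_arm --moves '[[[0, 0, 0.1], [0, 0, 0], 0], [[0, 0, 0.15], [0, 0, 0], 0], [[0, 0, 0.15], [0, 0, 0], 0], [[0, 0, 0], [0, 0, 0], 0]]'

```text
clock: 17.3
position: [0.5516, -0.2379, 0.2484]
ee_rot: [0.65, 0.76, -0.0, -0.0]
ft_force: [0.3, -0.2, -1.3]
grip_width: 0.089
```

```bash
python3 loc.py
```

```text
stand x,y of TCP -0.0673 -0.0002 z 0.2484 slot_end z 0.2024 [ 0.3 -0.2 -1.3] yaw 0.06115333574718562
```

move_arm --moves '[[[0, 0, 0.15], [0, 0, 0], 0], [[0, 0, 0.15], [0, 0, 0], 0], [[0, 0, 0.1], [0, 0, 0], 0], [[0, 0, 0.1], [0, 0, 0], 0], [[0, 0, 0], [0, 0, 0], 0]]'

```text
clock: 17.92
position: [0.5518, -0.2378, 0.2361]
ee_rot: [0.649, 0.76, -0.0, -0.0]
ft_force: [-0.4, -0.3, 0.2]
grip_width: 0.085
```

move_arm --moves '[[[0, 0, 0.08], [0, 0, 0], 0], [[0, 0, 0.04], [0, 0, 0], 0], [[0, 0, 0], [0, 0, 0], 0]]'

```text
clock: 18.3
position: [0.5518, -0.2379, 0.2333]
ee_rot: [0.649, 0.76, -0.0, 0.0]
ft_force: [0.5, -0.5, -0.5]
grip_width: 0.089
```

move_arm --moves '[[[0, 0, 0.05], [0, 0, 0], 0], [[0, 0, 0.05], [0, 0, 0], 0], [[0, 0, 0], [0, 0, 0], 0]]'

```text
clock: 18.68
position: [0.5518, -0.2379, 0.2307]
ee_rot: [0.649, 0.76, -0.0, -0.0]
ft_force: [0.4, 0.3, -0.6]
grip_width: 0.087
```

move_arm --moves '[[[0, 0, 0.04], [0, 0, 0], 0], [[0, 0, 0.04], [0, 0, 0], 0], [[0, 0, 0], [0, 0, 0], 0]]'

```text
clock: 19.05
position: [0.5518, -0.2379, 0.2287]
ee_rot: [0.649, 0.76, -0.0, -0.0]
ft_force: [-0.0, -0.3, -0.6]
grip_width: 0.084
```

move_arm --moves '[[[0, 0, 0.04], [0, 0, 0], 0], [[0, 0, 0.04], [0, 0, 0], 0], [[0, 0, 0], [0, 0, 0], 0]]'

```text
clock: 19.42
position: [0.552, -0.2379, 0.2276]
ee_rot: [0.649, 0.76, 0.0, 0.0]
ft_force: [-2.2, -1.0, 4.8]
grip_width: 0.09
```

```bash
python3 loc.py
```

```text
stand x,y of TCP -0.0669 -0.0002 z 0.2276 slot_end z 0.1816 [-2.2 -1.   4.8] yaw 0.0635165210055888
```

move_arm --moves '[[[0, 0, 0], [0, 0, 0], 0.15], [[0, 0, 0], [0, 0, 0], 0.3], [[0, 0, 0], [0, 0, 0], 0.5], [[0, 0, 0], [0, 0, 0], 0.5]]'

```text
clock: 19.92
position: [0.5519, -0.2379, 0.2268]
ee_rot: [0.649, 0.76, 0.0, 0.0]
ft_force: [1.0, 0.5, -0.3]
grip_width: 0.503
```

move_arm --moves '[[[0, 0, -0.5], [0, 0, 0], 0.5], [[0, 0, -1], [0, 0, 0], 0.5], [[0, 0, -1], [0, 0, 0], 0.5], [[0, 0, -1], [0, 0, 0], 0.5], [[0, 0, -1], [0, 0, 0], 0.5]]'

```text
clock: 20.55
position: [0.5519, -0.2378, 0.3412]
ee_rot: [0.649, 0.76, 0.0, 0.0]
ft_force: [0.3, 1.0, -0.3]
grip_width: 0.495
```

move_arm --moves '[[[0, -1, -0.5], [0, 0, 0], 0.5], [[0, -1, 0], [0, 0, 0], 0.5], [[0, -1, 0], [0, 0, 0], 0.5], [[0, 0, 0], [0, 0, 0], 0.5]]'

```text
clock: 21.05
position: [0.4767, -0.2504, 0.3531]
ee_rot: [0.65, 0.76, -0.001, 0.001]
ft_force: [-0.4, 0.8, 0.1]
grip_width: 0.499
```

Run:
```python
from h import *
for n in("side","top"): cv2.imwrite(f"pics/{n}3.png",camera(n)[:,:,::-1])
t=cv2.imread('pics/top3.png');s=cv2.imread('pics/side3.png')
b=crop(s,325,130,57,120,5);a=crop(t,330,200,95,120,5)[:, :475]
cv2.imwrite('pics/c7.png',np.hstack([a,b]))
from ov import tmpl
c,q=np.cos(.1559),np.sin(.1559); x=-.0655
w=tmpl([.6181+c*x,-.2273+q*x,.1816],.1559,0,.091,[(0,.05,0),(0,.02,.18),(0,-.02,.18),(0,-.05,0)])
print(((proj('top',w)-[330,200]+.5)*5).round(),((proj('side',w)-[325,130]+.5)*5+[475,0]).round())
```

```text
[[161. 366.]
 [303. 295.]
 [426. 276.]
 [414. 327.]] [[616. 530.]
 [638. 259.]
 [640. 192.]
 [622. 373.]]
```

View pics/c7.png

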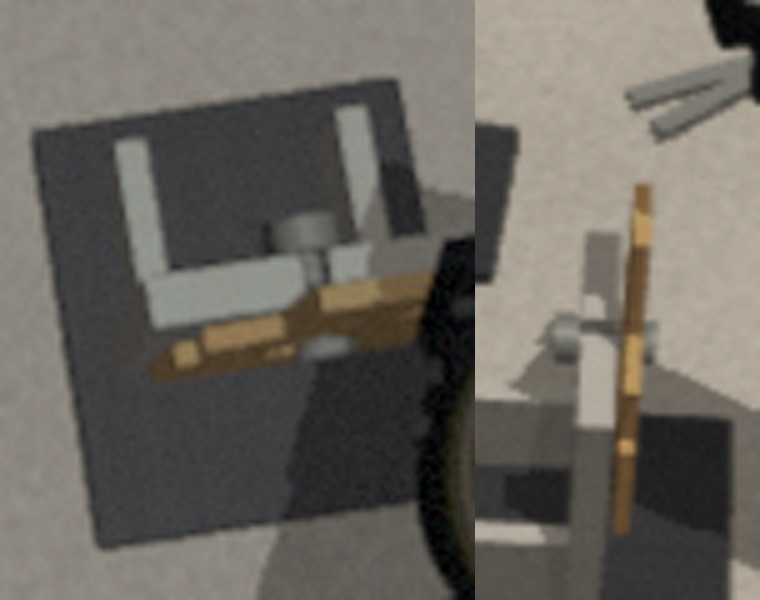

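move_arm --moves '[[[0, 0, 0], [0, 0, 0], 0.5], [[0, 0, 0], [0, 0, 0], 0.5], [[0, 0, 0], [0, 0, 0], 0.5], [[0, 0, 0], [0, 0, 0], 0.5], [[0, 0, 0], [0, 0, 0], 0.5]]'

```text
clock: 21.78
position: [0.4778, -0.2496, 0.3518]
ee_rot: [0.649, 0.76, 0.0, -0.0]
ft_force: [-0.5, -1.0, -0.3]
grip_width: 0.501
```

Run:
```python
from h import *
d=lambda a,b,x,y,w,h:np.abs(a[y:y+h,x:x+w].astype(int)-b[y:y+h,x:x+w]).mean().round(2)
s3=cv2.imread('pics/side3.png');s4=camera('side')[:,:,::-1];s0=cv2.imread('pics/side0.png');t0=cv2.imread('pics/top0.png');t3=cv2.imread('pics/top3.png')
print('template',d(s3,s4,440-100,160,25,80),'mug',d(s0,s4,185,315,45,70),'weight',d(t0,t3,245,330,32,34),'cone',d(t0,t3,243,140,28,40),'noise ref',d(s3,s4,150,180,50,50))
print(get_obs()['ft_force'])
hand_in()
```

```text
template 1.58 mug 2.98 weight 6.19 cone 8.23 noise ref 1.41
[ 0.84671861  0.73924536 -0.58581219]
the job is handed in; nothing more can be done
```

The template is hanging on the largest stand's screw, and I handed the job in at about 22 s of the 61 s allowed. `hand_in` gave no verdict.

- **Drawer:** I pulled it about 155 mm open by the handle, then gripped the template by its neck and lifted it out.
- **Hanging:** The keyhole went over the screw head without any contact I could feel. I lowered the template in 1 mm steps until it took about 5 N. That puts the slot end at z ≈ 0.182 m, about 12 mm above mid-range, so inside the 15.5 mm limit. I then released it and backed off.
- **Last picture:** It shows the template upright, within about 1–2 pixels of where my model puts it, and held behind the screw head. Its mid thickness is about 7–8 mm off the board face (limit 12 mm). Two pictures about 0.7 s apart match to within image noise, and the tool reads only noise-level force.
- **Less certain:**
  - I did not measure the template's contact force on the stand after release.
  - The board gap came out 1–2 mm larger than I predicted, so the template may be resting nearer the screw head than flat against the board.
  - The weight and cone crops differed more from the start (6–8 grey levels) than the template crop did (1.6). I put this down to changed shadows and did not confirm it. The arm's path never came near either of them.

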